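# Clamp a rim lock in a quick-release vice

## Robot

A 7-joint arm with a two-finger parallel gripper is mounted at the origin on the work surface; the furniture and walls round the work are solid. World frame = base frame: x ahead of the robot, y to its left, z up, the work surface at z = 0. Lengths are in m, angles in rad, forces in N, time in s.
With the tool pointing down it reaches from about 0.4 to 0.9 m from the base axis. Payload 5.5 kg.
Tool frame: the origin (TCP) lies at the very end of the fingers, on their centre line; the grasp point (between the pads) lies 19 mm behind it; x points along the fingers, y is the direction in which the jaws open and shut, and the axes are right-handed (so a half turn about x gives the same grasp; the last joint's range is limited). The gripper opens to 85 mm and grips with 20 to 120 N. Pads are 22 mm wide; open, the fingers measure 114 mm over their backs; the gripper's body (76 mm by 85 mm) begins 54 mm behind the grasp point. The pads swing forward as they close: fully open they stand 13 mm farther back than shut.
Start: joints at [0.263, 0.501, -0.427, 1.55, 0.221, 1.138, -0.21], TCP at [0.65, 0, 0.231] pointing down, gripper open.
Joint ranges: [-2.88, 2.88], [-0.31, 2.03], [-1.54, 1.56], [0.2, 2.42], [-1.41, 4.55], [0.19, 2.02], [-2.57, 2.57]. Speed limits (rad/s): [2.57, 2.57, 3.14, 3.14, 3.14, 3.14, 3.14].

## Interface

Orientations are given as a unit quaternion [w, x, y, z].
In Python, from cell import read_state, grab_frame, job_done, look_for, silhouettes, spot_point gives the robot as it stands. The module is installed in compiled form; this text tells all that it offers.
- The arm moves only by the tool send_rows, never from a script. Its argument "commands" is a list of rows, each a list of 3 entries, a list of its own where there are three numbers: the shift along the world's x, y, z in units of 30 mm (1.0 is 30 mm), then the turn about the world's z in units of 8 degrees (1.0 is 8 degrees), then the closure, from 0 (fully open) to 1 (shut). A call has 1 to 10 rows; each row is the pose to reach, as a shift and turn from the pose measured when the call began; what a row does not reach only later rows make up. A row lasts 1/10 s, in which the tool goes at most 50 mm and 8.59 degrees, less where a joint would pass 70% of its speed; a pose out of reach is approached as far as the arm can. A call with a gripper value outside its range is refused whole. The fingers move at their own pace and stop on an object; "newtons" is the grip in N (left out, the last holds). Time passes only in rows, so rows that repeat a pose let the fingers close. It gives the time, the measured TCP pose, the force and the opening at its end, in the units of the state.
- read_state(): the state, without advancing time (a new reading comes with each control period).
- grab_frame(name): name is "scene" or "side" or "wrist"; returns a dict with "img" (420x560x3 uint8, red, green, blue), "z_map" (420x560 float32, m along the optical axis (not along the pixel's ray), 0 where there is no reading), "camera_matrix" (3x3 intrinsics, pixels), "R" (3x3) and "t" (3): a world point X has camera coordinates R X + t. Camera axes: x right, y down, z forward; pixel columns grow to the right and rows downward; lengths in m; the calibration is good to about 2 mm. A picture is of the moment at which its call begins.
- job_done(): hands the job in, once; it reports no verdict.
Trained networks look in a picture, given as the dict that the camera call returned (one of the last four; its "shot" number tells which), for a name from the list of things; names that differ only in an ending like _2 or _b are one class to them, and where a whole thing is asked for, a point or a joint stands for the part that bears it (a point fixed in the world has none). Each returns a list of dicts, best first, with "p" (0 to 1); they miss things now and then, are a little off and sometimes report something else, mostly with a low value. They report only what shows in the picture. A call takes as long as a camera call.
- look_for(picture, label): "location" ([column, row] in pixels, amid what is visible of it).
- silhouettes(picture, label): "pixels" (420x560 bool, what is visible of it) and "location" ([column, row] in pixels, amid what is visible of it).
- spot_point(picture, label): "location" ([column, row] in pixels: a listed point, or the origin of a listed thing).
The state is a dict: "time": time; "qpos": joint angles; "joint_vel": joint speeds; "joint_efforts": joint torques, N m; "tcp_pos": TCP position; "ee_rot": TCP orientation; "ft_force": force on the tool from outside, world axes, zero at the start; "moment": the same for the moment, N m; "grip_width": opening from 0.0 (shut) to 1.0 (fully open).
Only numpy, scipy, OpenCV 4.12 (cv2) and the standard library are available. Lean on these libraries where they do the work, as an engineer would, in place of code of your own. Each camera call takes 0.05 s, during which the arm holds its last target.

## Task

Lay the zinc rim lock, knob side up, crosswise and centred on the bed of the quick vice between its jaws and let go of it. Then squeeze and hold the thumb button of the sliding jaw, slide the jaw along its rail until it has pushed the lock against the fixed jaw and the sprung pad has given way by a few millimetres, and let go of the button there so that the jaw locks itself and the lock stays gripped. Never force the jaw along without the button held in.

Things in the scene. Friction and masses are not known exactly. Their poses are not given: they have to be found in the camera images.
- lock_center (a point): Centre of the rim lock's body, a loose zinc box (0.38 kg) 28 mm wide (point x), 140 long (y), 24 high (z up), lying flat at the right; the point is 12 mm over its underside. A 24 mm round knob stands on top, 30 mm from the point towards +y, to 37 mm over the underside; a 12 mm bolt sticks out 28 mm at the -y end. Grasp across the 28 mm at the point. Either end may point either way in the vice.
- rim_lock: The rim lock itself; origin on its underside, 14 mm towards -y and 12 mm down from lock_center; same axes.
- vice: Quick vice fixed to the counter. Origin at counter height; y along the rail, z up, -x side to the robot. Flat aluminium bed (= rail) 60 mm wide, |x| < 30, top z = 30 mm, y -107 to 177. Fixed jaw at the -y end: face at y = -65 looking to +y, 76 wide, top z = 68. The sliding jaw comes from +y. Lay the lock at about x = 0, y = -5, its length along x; the closing jaw pushes it the rest of the way.
- vice_jaw (a joint): Travel of the sliding jaw, m: 0 open (starts 0 to 0.03), grows as it closes to -y of the vice, stop at 0.137. Its unpressed pad face is at vice y = 80 mm minus travel: it begins to press a lock lying against the fixed jaw at 0.117, and the pad is fully in at 0.123. A brake locks it wherever the button is let go; with the button in it slides against about 4 N friction.
- jaw_grip (a point): Where to pinch the sliding jaw: mid of its black tower (42 mm in x, 34 in y, z 38 to 96 mm), 74 mm over the counter; axes as the vice's; moves with the jaw. Pinch from above, along x: one finger on the button in the front (-x) face, the other on the ribbed back face. Keep fingertips above the saddle beside the tower (top z = 39). The jaw plate, 32 mm off to -y, rises to z = 59.
- vice_button (a joint): Thumb button, a grey key 24 mm wide and 28 high, middle 72 mm over the counter, in the tower's front face; stands 8 mm proud, so the tower is 50 mm across with it out, 44 with it in. Value in m: 0 out (brake on), 0.006 fully in, towards +x of the vice; its spring pushes out with 8 N at 0, 14 N at 0.006. The brake is free from about 0.0025; out, it holds against some 30 N.
- vice_pad (a joint): Sprung rubber-faced pad on the sliding jaw's gripping side, 64 mm wide, 22 high. Value in m: 0 not pressed, grows as it is pushed back into the jaw, stop at 0.006; spring 1.5 N at 0, 7.5 N at 0.006. Its spring holds the gripped lock.

How it is judged:
On the way, in this order (a step that is already met when the one before it is completed fails the run):
1. the lock lies flat and crosswise on the vice bed between the open jaws, let go (z of lock_center in the frame of vice between 0.036 and 0.047 m and angle between lock_center's own z axis and vertical below 0.12 rad and angle between the y axis of lock_center and the x axis of vice, either way round below 0.2 rad and contact force between the fingers and rim_lock below 0.1 N and x of lock_center in the frame of vice between -0.03 and 0.03 m and y of lock_center in the frame of vice between -0.055 and 0.06 m), for 0.2 s.
2. with the button held in, the jaw has been slid home so that its sprung pad presses the lock (value of joint vice_button above 0.0025 m and value of joint vice_pad above 0.0015 m and value of joint vice_jaw above 0.11 m), for 0.1 s.
At the end, for the whole second after the job is handed in: Lock flat, knob up and crosswise on the bed (within 0.12 rad), centre within 35 mm of the bed's middle line and at vice y -56 to -46 mm, so against the fixed jaw; pad still pressed in over 1.2 mm; button out (under 1 mm in); jaw travel over 0.110; lock at rest (z of lock_center in the frame of vice between 0.036 and 0.047 m and angle between lock_center's own z axis and vertical below 0.12 rad and angle between the y axis of lock_center and the x axis of vice, either way round below 0.12 rad and x of lock_center in the frame of vice between -0.035 and 0.035 m and y of lock_center in the frame of vice between -0.056 and -0.046 m and value of joint vice_pad above 0.0012 m and value of joint vice_button below 0.001 m and linear speed of rim_lock below 0.01 m/s and value of joint vice_jaw above 0.11 m); the robot touches nothing.
It fails at once if the sliding jaw is forced along with its button out (value of joint vice_button below 0.001 m and velocity of joint vice_jaw above 0.02 m/s).
It also fails if it takes over 58 s, if anything falls off the work surface, if the arm or the gripper's body presses on something with over 40 N, if the wrist force passes 120 N, or if a joint passes its speed limit or range.

## Working session

There is one attempt and no reset: what is moved stays moved. The work goes in short steps, Python scripts to look and compute and a tool call to move; the robot and the scene stay as the last step left them, time stands still between calls to the robot, and variables do not carry over. Pictures are saved under pics/ and viewed, and the job is handed in when it is done.

Besides the shell and the picture viewer there is one more tool, called after "Emit:" as name([rows], argument=value, ...), one row to a line, values as JSON. send_rows: Moves the arm, as the interface text tells. Its arguments: {"type":"object","properties":{"commands":{"type":"array"},"newtons":{"type":"number"}},"required":["commands"]}

```bash
mkdir -p pics; cat > h.py <<'E'
import numpy as np, cv2
from cell import *
def save(f,n): cv2.imwrite('pics/'+n+'.png',cv2.cvtColor(f['img'],cv2.COLOR_RGB2BGR))
def back(f,uv,z=None,h=None):
    K,R,t=f['camera_matrix'],np.array(f['R']),np.array(f['t'])
    d=R.T@(np.linalg.inv(K)@np.array([uv[0],uv[1],1.])); c=-R.T@t
    if h is not None: return c+d*(h-c[2])/d[2]
    if z is None: z=f['z_map'][int(round(uv[1])),int(round(uv[0]))]
    return c+d*z
def cloud(f,m):
    v,u=np.nonzero(m&(f['z_map']>0)); z=f['z_map'][v,u]
    K,R,t=f['camera_matrix'],np.array(f['R']),np.array(f['t'])
    p=np.linalg.inv(K)@np.vstack([u,v,np.ones(len(u))])*z
    return (R.T@(p-t[:,None])).T
E
python3 - <<'E'
from h import *
np.set_printoptions(precision=4,suppress=True)
s=read_state();print(s['time'],s['tcp_pos'],s['ee_rot'],s['grip_width'])
for n in ['scene','side','wrist']:
    f=grab_frame(n);save(f,n+'0')
    for l in ['lock_center','rim_lock','vice','jaw_grip','vice_button','vice_pad']:
        try:
            for r in spot_point(f,l)[:2]: print(n,l,r['p'],r['location'],back(f,r['location']))
        except Exception as e: print(n,l,'err',e)
E
```

```text
0.0 [ 0.6493 -0.0001  0.2303] [ 0.4995  0.4995  0.5005 -0.5004] 0.999121708384485
scene lock_center 0.62 [155.3, 211.9] [ 0.3917 -0.2733  0.017 ]
scene rim_lock 0.87 [150.5, 210.6] [ 0.3996 -0.2808  0.0268]
scene vice 0.91 [315.2, 250.2] [0.4978 0.0943 0.0305]
scene jaw_grip 0.96 [371.1, 230.1] [0.4989 0.2019 0.0964]
scene vice_button err it knows: jaw_grip, lock_center, rim_lock, vice
scene vice_pad err it knows: jaw_grip, lock_center, rim_lock, vice
side lock_center 0.82 [263.4, 149.7] [ 0.385  -0.2788  0.0252]
side rim_lock 0.93 [263.8, 152.8] [ 0.3868 -0.2654  0.0233]
side vice 0.68 [263.2, 247.0] [0.4745 0.1125 0.0306]
side jaw_grip 0.58 [270.1, 266.8] [0.4791 0.2163 0.0924]
side vice_button err it knows: jaw_grip, lock_center, rim_lock, vice
side vice_pad err it knows: jaw_grip, lock_center, rim_lock, vice
wrist vice 0.93 [95.0, 70.0] [0.4827 0.0984 0.0322]
wrist vice_button err it knows: jaw_grip, lock_center, rim_lock, vice
wrist vice_pad err it knows: jaw_grip, lock_center, rim_lock, vice
```

View pics/scene0.png

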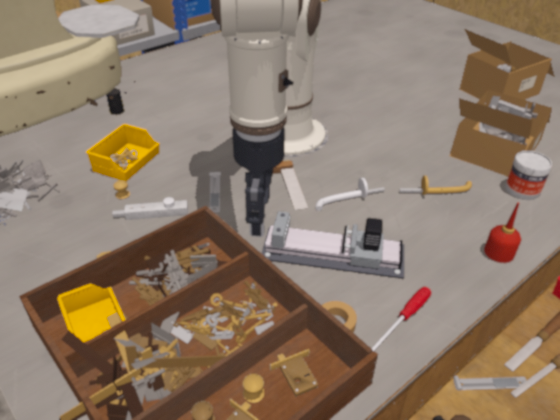

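View pics/side0.png

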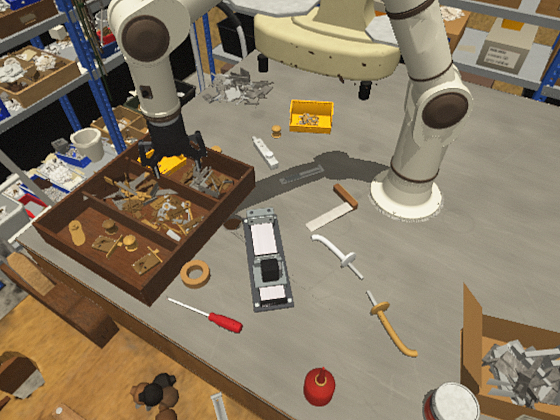

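View pics/wrist0.png

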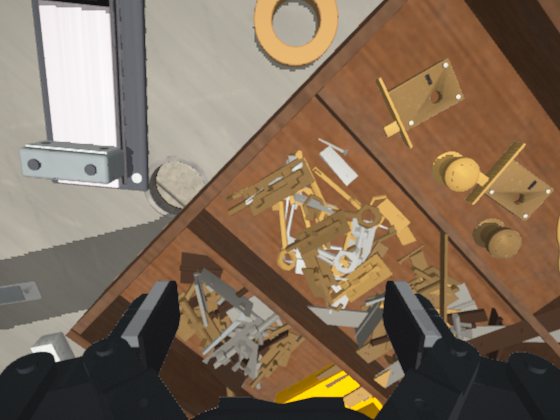

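```bash
python3 - <<'E'
from h import *
np.set_printoptions(precision=4,suppress=True)
def rect(p):
    (c,s,a)=cv2.minAreaRect((p[:,:2]*1000).astype(np.float32)); return np.round(c,1),np.round(s,1),round(a,2),len(p)
for n in ['scene','side']:
    f=grab_frame(n)
    for l in ['rim_lock','vice','jaw_grip']:
        r=silhouettes(f,l)
        if not r: print(n,l,'none');continue
        m=r[0]['pixels'];p=cloud(f,cv2.erode(m.astype(np.uint8),np.ones((2,2)))>0)
        print(n,l,r[0]['p'],r[0]['location'],m.sum(),'z',np.percentile(p[:,2],[2,25,50,75,98]))
        np.save(f'{n}_{l}.npy',p)
        if l=='rim_lock':
            print(' body',rect(p[(p[:,2]>.018)&(p[:,2]<.029)]));k=p[p[:,2]>.033];print(' knob',k.mean(0) if len(k) else None,rect(k) if len(k) else '')
        if l=='vice':
            for a,b in [(.026,.034),(.060,.071),(.088,.1)]:
                q=p[(p[:,2]>a)&(p[:,2]<b)]
                if len(q)>3: print(a,rect(q))
        if l=='jaw_grip':
            for a,b in [(.035,.043),(.054,.063),(.090,.1)]:
                q=p[(p[:,2]>a)&(p[:,2]<b)]
                if len(q)>3: print(a,rect(q))
    v=cv2.resize(f['img'],None,fx=1,fy=1)
    x0,y0=(100,180) if n=='scene' else (220,120)
    c=f['img'][y0:y0+(110 if n=='scene' else 200),x0:x0+(320 if n=='scene' else 90)]
    g=dict(img=cv2.resize(c,None,fx=2.5,fy=2.5,interpolation=cv2.INTER_CUBIC));save(g,n+'c')
E
```

```text
scene rim_lock 0.83 [156.4, 205.6] 1136 z [0.0019 0.0126 0.0225 0.0262 0.0389]
 body (array([ 384.8, -286.3]), array([ 32.7, 165.9]), 12.58, 531)
 knob [ 0.3769 -0.2438  0.0378] (array([ 375.5, -244.6]), array([26.3, 22. ]), 28.75, 71)
scene vice 0.65 [338.8, 247.8] 5779 z [0.0053 0.0131 0.0311 0.0413 0.097 ]
0.026 (array([479.2, 132.2]), array([283.6,  72.8]), 84.43, 1683)
0.06 (array([470.7, 114.8]), array([221.3,  75.8]), 86.86, 414)
0.088 (array([483.6, 209.2]), array([33.5, 39.5]), 82.35, 240)
scene jaw_grip 0.72 [367.2, 244.5] 1588 z [0.0155 0.0391 0.05   0.0698 0.0989]
0.035 (array([480. , 192.8]), array([82.3, 81.3]), 84.84, 380)
0.054 (array([482.5, 188.3]), array([73.9, 68. ]), 85.27, 249)
0.09 (array([483.6, 208.6]), array([32.3, 38.8]), 86.78, 225)
side rim_lock 0.94 [264.6, 153.0] 345 z [0.004  0.0194 0.0228 0.0247 0.037 ]
 body (array([ 383.9, -272.4]), array([ 26.3, 140.8]), 12.86, 192)
 knob [ 0.3756 -0.241   0.0359] (array([ 376.1, -241.4]), array([17.9, 21.9]), 28.22, 25)
side vice 0.59 [266.0, 259.4] 3672 z [0.0052 0.0102 0.0302 0.0463 0.0959]
0.026 (array([476.9, 152.8]), array([249.4,  78.3]), 85.47, 1046)
0.06 (array([475.3, 120.5]), array([215.1,  71.9]), 82.69, 239)
0.088 (array([477.8, 211.7]), array([34.6, 47.5]), 85.38, 223)
side jaw_grip 0.6 [267.5, 270.0] 969 z [0.0342 0.0396 0.0545 0.0879 0.0974]
0.035 (array([479.3, 196.5]), array([79.1, 76.4]), 85.44, 304)
0.054 (array([479.3, 191.8]), array([71.7, 62. ]), 85.95, 98)
0.09 (array([480.7, 211.5]), array([34.6, 41.6]), 85.38, 211)
```

View pics/scenec.png

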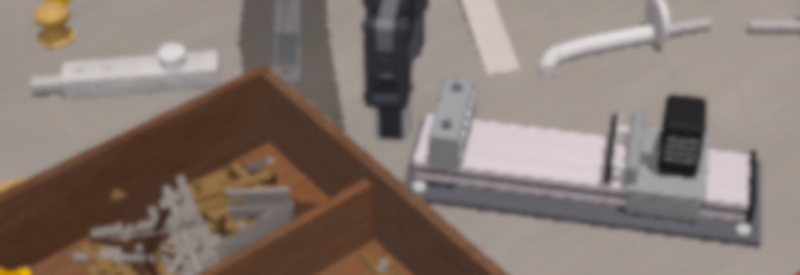

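View pics/sidec.png

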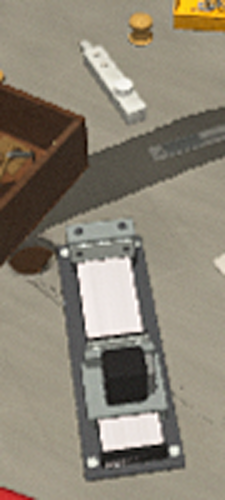

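```bash
python3 - <<'E'
from h import *
np.set_printoptions(precision=4,suppress=True)
yd=np.array([np.cos(np.radians(102.6)),np.sin(np.radians(102.6))]);xd=np.array([yd[1],-yd[0]])
for n in ['scene','side']:
    f=grab_frame(n)
    p=cloud(f,np.ones((420,560),bool))
    d=p[:,:2]-[.383,-.272];a=d@xd;b=d@yd
    s=(np.abs(b)<60)&(np.abs(a)<.16)&(np.abs(b)<.06)&(p[:,2]>.01)&(p[:,2]<.2)
    h=np.zeros(32)
    for i in range(32):
        q=s&(a>=-.16+i*.01)&(a<-.15+i*.01); h[i]=p[q,2].max() if q.any() else 0
    print(n,dict(zip(range(-160,160,10),np.round(h*1000).astype(int))))
    r=spot_point(f,'vice')[0]; print('vice',back(f,r['location'],h=0))
    r=spot_point(f,'jaw_grip')[0]; print('jg',back(f,r['location'],h=.074))
    # fixed jaw / jaw in vice coords
    th=np.radians(-4.7);ux=np.array([np.cos(th),np.sin(th)]);uy=np.array([-ux[1],ux[0]])
    e=p[:,:2]-[.477,.0975];X=e@ux;Y=e@uy
    for nm,lo,hi,yl,yh in [('fixed',.058,.073,-.12,-.03),('plate',.05,.062,.03,.1),('tower',.085,.1,.06,.16),('bed',.026,.034,-.06,.05)]:
        q=(p[:,2]>lo)&(p[:,2]<hi)&(Y>yl)&(Y<yh)&(np.abs(X)<.06)
        if q.any(): print(nm,q.sum(),'X',np.percentile(X[q],[2,98]),'Y',np.percentile(Y[q],[2,10,50,90,98]))
E
```

```text
scene {-160: np.int64(0), -150: np.int64(0), -140: np.int64(0), -130: np.int64(0), -120: np.int64(0), -110: np.int64(0), -100: np.int64(0), -90: np.int64(0), -80: np.int64(0), -70: np.int64(0), -60: np.int64(0), -50: np.int64(0), -40: np.int64(0), -30: np.int64(0), -20: np.int64(40), -10: np.int64(41), 0: np.int64(42), 10: np.int64(42), 20: np.int64(0), 30: np.int64(0), 40: np.int64(0), 50: np.int64(0), 60: np.int64(0), 70: np.int64(0), 80: np.int64(0), 90: np.int64(0), 100: np.int64(0), 110: np.int64(0), 120: np.int64(90), 130: np.int64(92), 140: np.int64(92), 150: np.int64(92)}
vice [0.4724 0.0937 0.    ]
jg [0.4836 0.2087 0.074 ]
fixed 371 X [-0.0434  0.0301] Y [-0.0921 -0.0897 -0.0781 -0.0674 -0.0654]
plate 298 X [-0.0388  0.0304] Y [0.0526 0.0547 0.0729 0.0912 0.0976]
tower 289 X [-0.0235  0.0165] Y [0.0947 0.0973 0.1108 0.1243 0.1271]
bed 1053 X [-0.0363  0.0237] Y [-0.0576 -0.0483 -0.0038  0.039   0.0479]
side {-160: np.int64(0), -150: np.int64(0), -140: np.int64(0), -130: np.int64(0), -120: np.int64(0), -110: np.int64(0), -100: np.int64(0), -90: np.int64(0), -80: np.int64(0), -70: np.int64(0), -60: np.int64(0), -50: np.int64(0), -40: np.int64(0), -30: np.int64(0), -20: np.int64(38), -10: np.int64(40), 0: np.int64(39), 10: np.int64(36), 20: np.int64(0), 30: np.int64(0), 40: np.int64(0), 50: np.int64(0), 60: np.int64(0), 70: np.int64(0), 80: np.int64(0), 90: np.int64(0), 100: np.int64(0), 110: np.int64(0), 120: np.int64(88), 130: np.int64(88), 140: np.int64(89), 150: np.int64(90)}
vice [0.473  0.0953 0.    ]Traceback (most recent call last):
  File "<stdin>", line 14, in <module>
IndexError: list index out of range
```

Emit:
send_rows([
  [[-1.1,-1.1,0],0.3,0.3],
  [[-2.2,-2.3,0],0.6,0.3],
  [[-3.3,-3.4,-0.2],0.9,0.3],
  [[-4.4,-4.5,-0.5],1.2,0.3],
  [[-5.5,-5.6,-1.0],1.58,0.3],
  [[-6.6,-6.8,-1.5],1.58,0.3],
  [[-7.7,-7.9,-2.0],1.58,0.3],
  [[-8.87,-9.06,-2.6],1.58,0.3],
  [[-8.87,-9.06,-2.6],1.58,0.3],
  [[-8.87,-9.06,-2.6],1.58,0.3],
], newtons=60)

```text
time: 2.45
tcp_pos: [0.3826, -0.2728, 0.153]
ee_rot: [0.551, 0.443, 0.551, -0.443]
ft_force: [0.7, 0.0, 0.2]
grip_width: 0.701
```

```bash
python3 - <<'E'
from h import *
np.set_printoptions(precision=4,suppress=True)
f=grab_frame('wrist');save(f,'w1')
print(read_state()['qpos'])
for l in ['lock_center','rim_lock']:
    for r in spot_point(f,l)[:1]: print(l,r['p'],r['location'],back(f,r['location'],h=.012 if l=='lock_center' else 0))
r=silhouettes(f,'rim_lock')
if r:
    p=cloud(f,r[0]['pixels']);print(r[0]['p'],len(p))
    q=p[(p[:,2]>.02)&(p[:,2]<.028)];print(cv2.minAreaRect((q[:,:2]*1000).astype(np.float32)))
    k=p[p[:,2]>.033];print('knob',k.mean(0))
E
```

```text
[ 0.877   0.2755 -0.3634  2.0623  0.1315  0.8247  0.6565]
lock_center 0.94 [280.8, 196.5] [ 0.3814 -0.2749  0.012 ]
rim_lock 0.69 [278.2, 207.5] [ 0.3821 -0.2887  0.    ]
0.66 6153
((378.24774169921875, -274.3528747558594), (28.02461051940918, 140.50144958496094), 12.379199981689453)
knob [ 0.3716 -0.2442  0.0389]
```

View pics/w1.png

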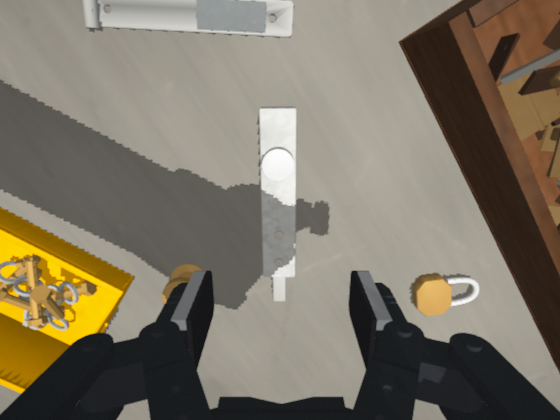

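Emit:
send_rows([
  [[-0.09,-0.04,-1.2],0,0.3],
  [[-0.09,-0.04,-2.5],0,0.3],
  [[-0.09,-0.04,-3.7],0,0.3],
  [[-0.09,-0.04,-4.5],0,0.3],
  [[-0.09,-0.04,-4.9],0,0.3],
  [[-0.09,-0.04,-4.9],0,0.3],
  [[-0.09,-0.04,-4.9],0,0.7],
  [[-0.09,-0.04,-4.9],0,0.8],
  [[-0.09,-0.04,-4.9],0,0.8],
  [[-0.09,-0.04,-4.9],0,0.8],
], newtons=60)

```text
time: 3.65
tcp_pos: [0.3835, -0.2727, 0.0085]
ee_rot: [0.554, 0.441, 0.551, -0.441]
ft_force: [-1.8, 0.6, 5.0]
grip_width: 0.315
```

Emit:
send_rows([
  [[0,0,0],0,0.9],
  [[0,0,0],0,0.9],
  [[0,0,0.2],0,0.9],
  [[0,0,0.8],0,0.9],
  [[0,0,1.8],0,0.9],
  [[0,0,3.0],0,0.9],
  [[0,0,4.2],0,0.9],
  [[0,0,5.2],0,0.9],
  [[0,0,5.2],0,0.9],
])

```text
time: 4.55
tcp_pos: [0.3861, -0.2744, 0.1689]
ee_rot: [0.557, 0.441, 0.548, -0.441]
ft_force: [0.7, -0.7, -3.4]
grip_width: 0.313
```

```bash
python3 - <<'E'
from h import *
f=grab_frame('wrist');save(f,'w2')
s=read_state();print(s['time'],s['tcp_pos'],s['grip_width'],s['ft_force'],s['moment'])
E
```

```text
4.6 [ 0.38468711 -0.27365878  0.16662003] 0.31254444912431456 [-0.36588514  1.0049114  -3.7188056 ] [ 0.0825847   0.09842339 -0.03683001]
```

View pics/w2.png

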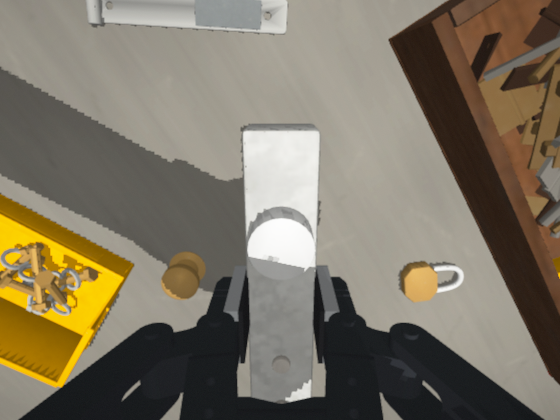

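Emit:
send_rows([
  [[0.4,0.8,0],0.8,0.9],
  [[0.9,2.0,0],1.7,0.9],
  [[1.4,3.3,0],2.6,0.9],
  [[1.8,4.6,0],3.5,0.9],
  [[2.2,5.9,0],4.5,0.9],
  [[2.6,7.2,0],5.5,0.9],
  [[2.8,8.5,0],6.5,0.9],
  [[2.93,9.8,0],7.5,0.9],
  [[2.93,11.0,0],8.4,0.9],
  [[2.93,12.15,0],9.06,0.9],
])

```text
time: 5.6
tcp_pos: [0.471, 0.0924, 0.165]
ee_rot: [0.708, 0.029, 0.705, -0.025]
ft_force: [1.0, 0.5, -3.0]
grip_width: 0.314
```

Emit:
send_rows([
  [[0,0,0],0,0.9],
  [[0,0,0],0,0.9],
])

```text
time: 5.8
tcp_pos: [0.4693, 0.0932, 0.1635]
ee_rot: [0.707, 0.029, 0.706, -0.025]
ft_force: [0.4, -0.3, -3.1]
grip_width: 0.309
```

```bash
python3 - <<'E'
from h import *
np.set_printoptions(precision=4,suppress=True)
from scipy.spatial.transform import Rotation as Ro
s=read_state();print(s['time'],s['tcp_pos'],s['grip_width'],s['qpos'])
w,x,y,z=s['ee_rot'];R=Ro.from_quat([x,y,z,w]).as_matrix();print(R,np.degrees(np.arctan2(R[1,1],R[0,1])))
f=grab_frame('wrist');save(f,'w3')
for l in ['vice','jaw_grip']:
    for r in spot_point(f,l)[:1]: print(l,r['p'],r['location'],back(f,r['location'],h=0 if l=='vice' else .074))
p=cloud(f,np.ones((420,560),bool))
q=p[(p[:,2]>.026)&(p[:,2]<.034)&(np.abs(p[:,0]-.473)<.07)&(np.abs(p[:,1]-.09)<.13)]
print(len(q),cv2.minAreaRect((q[:,:2]*1000).astype(np.float32)))
g=grab_frame('scene');save(g,'s3')
E
```

```text
5.8 [0.4693 0.0932 0.1635] 0.30898219486562084 [ 0.4239  0.3474 -0.7872  2.027   0.31    0.8859  0.9638]
[[ 0.0006  0.0751  0.9972]
 [ 0.0056  0.9972 -0.0751]
 [-1.      0.0056  0.0002]] 85.69571904742651
jaw_grip 0.77 [447.5, 219.6] [0.4807 0.2092 0.074 ]
5842 ((462.3632507324219, 83.55496215820312), (104.94593048095703, 275.3393859863281), 12.307821273803711)
```

View pics/w3.png

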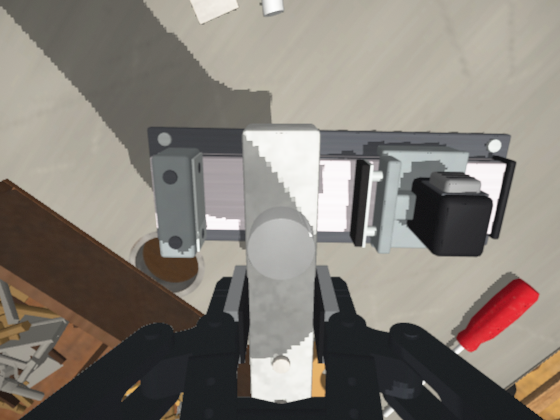

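View pics/s3.png

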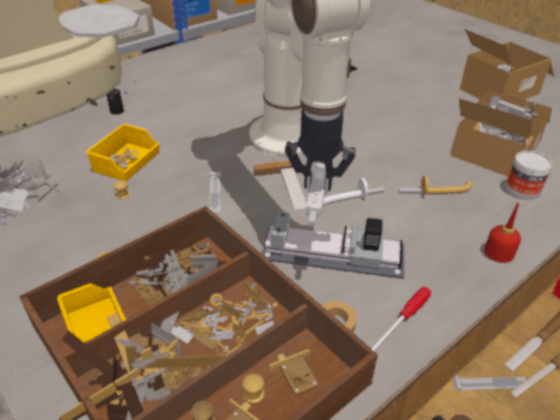

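```bash
python3 - <<'E'
from h import *
np.set_printoptions(precision=4,suppress=True)
f=grab_frame('wrist')
for c in (215,228,335,345):
    P=np.array([back(f,(c,r)) for r in range(120,300)])
    m=(P[:,2]>.026)&(P[:,2]<.035); Q=P[m]; print(c,Q[0],Q[-1],(Q[0]+Q[-1])[:2]/2)
for r in (170,200,225):
    for c in range(150,480,6):
        P=back(f,(c,r)); print(c,np.round(P*1000).astype(int),end=' ')
    print()
E
```

```text
215 [0.4322 0.0428 0.0297] [0.4908 0.0351 0.0333] [0.4615 0.0389]
228 [0.4333 0.0526 0.0278] [0.4922 0.0455 0.032 ] [0.4628 0.049 ]
335 [0.4414 0.1367 0.0261] [0.5007 0.134  0.0314] [0.471  0.1353]
345 [0.4422 0.144  0.0294] [0.5012 0.1422 0.0318] [0.4717 0.1431]
150 [445 -20   3] 156 [432   9  70] 162 [433  13  70] 168 [433  18  72] 174 [433  23  74] 180 [434  26  70] 186 [434  29  69] 192 [435  33  69] 198 [436  36  64] 204 [441  35  42] 210 [443  38  32] 216 [444  42  32] 222 [444  47  32] 228 [444  52  33] 234 [445  56  32] 240 [445  61  32] 246 [413  83 181] 252 [413  85 182] 258 [414  87 182] 264 [414  89 181] 270 [414  91 181] 276 [414  94 181] 282 [415  96 181] 288 [414  98 182] 294 [415 100 182] 300 [415 102 181] 306 [415 104 181] 312 [415 106 181] 318 [416 109 181] 324 [450 127  33] 330 [451 131  33] 336 [451 136  32] 342 [452 141  32] 348 [452 146  32] 354 [453 150  32] 360 [450 153  44] 366 [447 154  57] 372 [448 159  56] 378 [450 164  50] 384 [450 169  51] 390 [448 170  61] 396 [448 174  61] 402 [449 179  59] 408 [453 189  43] 414 [454 194  41] 420 [455 199  41] 426 [455
[... 1435 characters left out ...]
46 [435  80 181] 252 [433  83 186] 258 [430  86 193] 264 [430  88 194] 270 [430  90 196] 276 [430  92 196] 282 [430  94 195] 288 [431  96 194] 294 [431  98 195] 300 [431 100 195] 306 [433 103 190] 312 [437 105 181] 318 [496 120  33] 324 [497 125  32] 330 [497 130  32] 336 [498 135  31] 342 [498 140  32] 348 [498 145  33] 354 [495 148  41] 360 [489 149  57] 366 [490 154  56] 372 [493 160  51] 378 [493 165  51] 384 [490 167  60] 390 [490 171  60] 396 [498 182  40] 402 [498 186  41] 408 [499 191  41] 414 [493 191  56] 420 [489 191  65] 426 [485 191  76] 432 [481 192  86] 438 [478 192  94] 444 [477 194  97] 450 [477 198  98] 456 [478 202  98] 462 [478 205  98] 468 [478 209  98] 474 [479 213  97]
```

Emit:
send_rows([
  [[0,-0.07,-1.0],0,0.9],
  [[0,-0.07,-2.2],0,0.9],
  [[0,-0.07,-3.2],0,0.9],
  [[0,-0.07,-3.8],0,0.9],
  [[0,-0.07,-4.05],0,0.9],
  [[0,-0.07,-4.1],0,0.9],
  [[0,-0.07,-4.1],0,0.9],
  [[0,-0.07,-4.1],0,0.9],
])

```text
time: 6.85
tcp_pos: [0.472, 0.0888, 0.0427]
ee_rot: [0.708, 0.03, 0.705, -0.027]
ft_force: [-0.1, -0.0, -2.7]
grip_width: 0.311
```

Emit:
send_rows([
  [[0,0.05,-0.1],0,0.9],
  [[0,0.05,-0.17],0,0.9],
  [[0,0.05,-0.17],0,0.9],
])

```text
time: 7.15
tcp_pos: [0.473, 0.0906, 0.0385]
ee_rot: [0.709, 0.03, 0.704, -0.027]
ft_force: [-1.0, -0.3, 4.1]
grip_width: 0.308
```

Emit:
send_rows([
  [[0,0,0],0,0.6],
  [[0,0,0],0,0.45],
  [[0,0,0],0,0.45],
  [[0,0,0],0,0.45],
  [[0,0,0.6],0,0.45],
  [[0,0,1.6],0,0.45],
  [[0,0,2.8],0,0.45],
  [[0,0,4.0],0,0.45],
  [[0,0,4.5],0,0.45],
  [[0,0,4.5],0,0.3],
])

```text
time: 8.15
tcp_pos: [0.4747, 0.0907, 0.1755]
ee_rot: [0.711, 0.03, 0.702, -0.027]
ft_force: [0.8, -0.2, -0.1]
grip_width: 0.691
```

```bash
python3 - <<'E'
from h import *
np.set_printoptions(precision=4,suppress=True)
s=read_state();print(s['time'],s['tcp_pos'],s['grip_width'])
for n in ['wrist','scene']:
    f=grab_frame(n);save(f,n+'4')
    for l,h in [('lock_center',.042),('rim_lock',.03),('vice',0),('jaw_grip',.074)]:
        for r in spot_point(f,l)[:1]: print(n,l,r['p'],r['location'],back(f,r['location'],h=h))
    r=silhouettes(f,'rim_lock')
    if r:
        p=cloud(f,r[0]['pixels']);q=p[(p[:,2]>.05)&(p[:,2]<.059)];print(len(q),cv2.minAreaRect((q[:,:2]*1000).astype(np.float32)))
    p=cloud(f,np.ones((420,560),bool))
    q=p[(p[:,2]>.09)&(p[:,2]<.102)&(np.abs(p[:,0]-.481)<.04)&(np.abs(p[:,1]-.21)<.04)]
    if len(q): print('tower',len(q),cv2.minAreaRect((q[:,:2]*1000).astype(np.float32)))
E
```

```text
8.15 [0.4747 0.0907 0.1755] 0.6913273787965752
wrist lock_center 0.8 [281.7, 194.2] [0.4731 0.092  0.042 ]
wrist rim_lock 0.97 [281.0, 205.8] [0.487  0.0904 0.03  ]
wrist vice 0.83 [290.1, 175.8] [0.4691 0.1003 0.    ]
wrist jaw_grip 0.58 [446.4, 202.4] [0.4794 0.2104 0.074 ]
5313 ((473.69610595703125, 90.03622436523438), (28.10829734802246, 142.74169921875), 85.4100341796875)
tower 3159 ((477.5440673828125, 208.46157836914062), (33.84119415283203, 41.75456237792969), 84.25505828857422)
scene lock_center 0.6 [312.5, 236.3] [0.4683 0.0871 0.042 ]
scene rim_lock 0.81 [313.7, 244.0] [0.4789 0.0905 0.03  ]
scene vice 0.93 [315.6, 250.1] [0.4658 0.0957 0.    ]
scene jaw_grip 0.9 [373.1, 231.6] [0.4777 0.2096 0.074 ]
488 ((482.7731018066406, 89.40750122070312), (27.70944595336914, 152.93307495117188), 85.2524185180664)
tower 255 ((482.3882751464844, 208.5191192626953), (33.74292755126953, 42.989349365234375), 84.17623138427734)
```

View pics/wrist4.png

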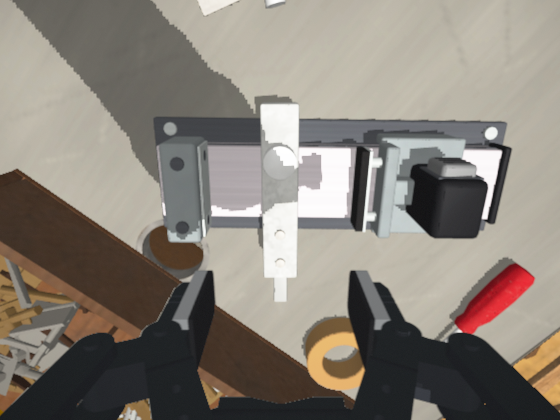

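View pics/scene4.png

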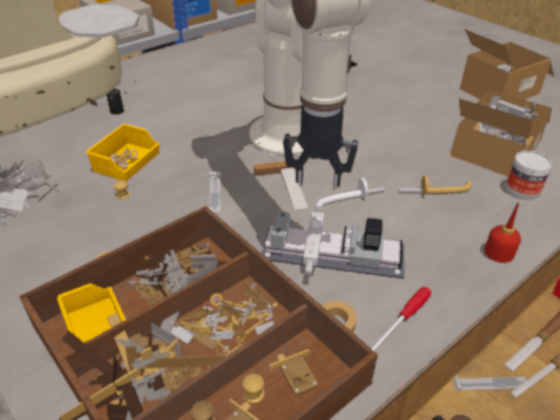

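Emit:
send_rows([
  [[0,0.4,0],-1,0],
  [[0,0.8,0],-2,0],
  [[0,1.2,0],-3,0],
  [[0,1.6,0],-4,0],
  [[0,2.0,0],-5,0],
  [[0,2.4,0],-6,0],
  [[0,2.8,0],-7,0],
  [[0.1,3.2,0],-8,0],
  [[0.1,3.6,0],-9,0],
  [[0.1,3.93,0],-10,0],
])

```text
time: 9.75
tcp_pos: [0.4759, 0.2095, 0.1732]
ee_rot: [0.525, 0.477, 0.519, -0.477]
ft_force: [0.2, -0.7, -1.6]
grip_width: 1.001
```

Emit:
send_rows([
  [[0,0,0],-0.9,0],
  [[0,0,0],-1.33,0],
  [[0,0,0],-1.33,0],
])

```text
time: 10.05
tcp_pos: [0.4757, 0.2097, 0.1731]
ee_rot: [-0.478, -0.523, -0.472, 0.524]
ft_force: [-0.6, -0.4, 0.1]
grip_width: 1.003
```

```bash
cat > look.py <<'E'
from h import *
import sys
np.set_printoptions(precision=4,suppress=True)
from scipy.spatial.transform import Rotation as Ro
s=read_state();w,x,y,z=s['ee_rot'];R=Ro.from_quat([x,y,z,w]).as_matrix()
print(s['time'],s['tcp_pos'],s['grip_width'],'F',s['ft_force'],'yaw',np.degrees(np.arctan2(R[1,1],R[0,1])),s['qpos'])
f=grab_frame('wrist');save(f,sys.argv[1])
for l,h in [('vice',0),('jaw_grip',.074),('lock_center',.042)]:
    for r in spot_point(f,l)[:1]: print(l,r['p'],r['location'],back(f,r['location'],h=h))
p=cloud(f,np.ones((420,560),bool))
q=p[(p[:,2]>.09)&(p[:,2]<.102)&(np.abs(p[:,0]-.479)<.045)&(np.abs(p[:,1]-s['tcp_pos'][1])<.04)]
if len(q): print('tower',len(q),cv2.minAreaRect((q[:,:2]*1000).astype(np.float32)))
E
python3 look.py w5
```

```text
10.05 [0.4757 0.2097 0.1731] 1.003080245083503 F [-0.6134 -0.3565  0.069 ] yaw -5.5292315581901486 [-0.0587  0.3477 -0.4954  1.9304  0.2167  0.9135 -0.7588]
vice 0.71 [283.4, 290.5] [ 0.4667  0.0971 -0.    ]
jaw_grip 0.76 [285.1, 210.9] [0.4776 0.2083 0.074 ]
lock_center 0.8 [289.1, 322.4] [0.4706 0.0894 0.042 ]
tower 3044 ((476.3077697753906, 210.2010498046875), (33.166221618652344, 44.87678146362305), 84.7652359008789)
```

View pics/w5.png

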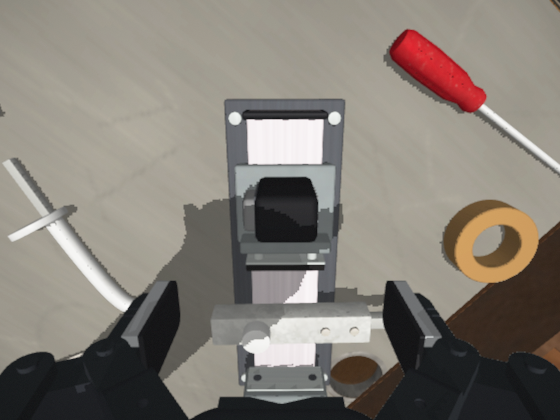

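Emit:
send_rows([
  [[0.08,0,-0.8],0,0],
  [[0.08,0,-1.8],0,0],
  [[0.08,0,-2.8],0,0],
  [[0.08,0,-3.5],0,0],
  [[0.08,0,-3.9],0,0],
  [[0.08,0,-3.9],0,0],
  [[0.08,0,-3.9],0,0],
])

```text
time: 10.95
tcp_pos: [0.4787, 0.2097, 0.0567]
ee_rot: [-0.479, -0.523, -0.473, 0.523]
ft_force: [0.4, 0.3, 0.3]
grip_width: 0.997
```

```bash
python3 look.py w6; python3 -c "
from h import *
f=grab_frame('scene');save(f,'s6');g=dict(img=cv2.resize(f['img'][160:290,230:430],None,fx=4,fy=4,interpolation=cv2.INTER_CUBIC));save(g,'s6c')"
```

```text
10.95 [0.4787 0.2097 0.0567] 0.9970897400563761 F [0.38   0.3465 0.2787] yaw -5.458778655081546 [-0.1275  0.5292 -0.4211  1.9946  0.3456  0.6848 -0.8633]
vice 0.84 [281.1, 381.9] [0.4665 0.0951 0.    ]
jaw_grip 0.57 [285.3, 305.6] [0.4786 0.208  0.074 ]
tower 11373 ((477.7931213378906, 210.6418914794922), (34.08258819580078, 90.41423797607422), 83.2217025756836)
```

View pics/w6.png

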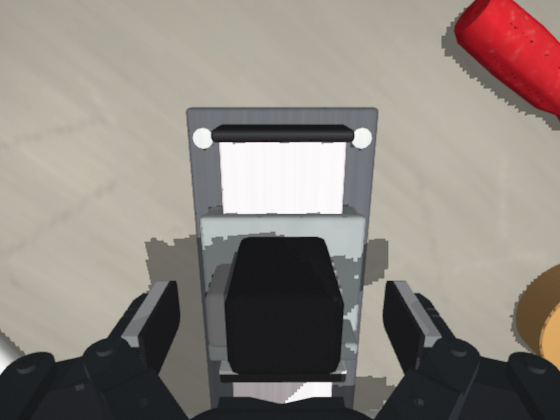

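View pics/s6c.png

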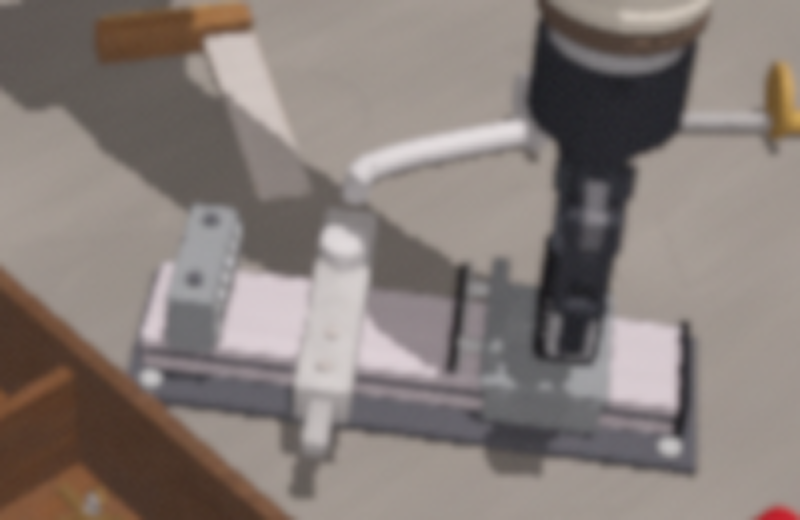

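Emit:
send_rows([
  [[0,0,0],0,0.3],
  [[0,0,0],0,0.4],
  [[0,0,0],0,0.5],
  [[0,0,0],0,0.6],
  [[0,0,0],0,0.65],
  [[0,0,0],0,0.7],
  [[0,0,0],0,0.7],
  [[0,0,0],0,0.7],
], newtons=50)

```text
time: 12.0
tcp_pos: [0.4792, 0.2098, 0.058]
ee_rot: [0.479, 0.524, 0.472, -0.523]
ft_force: [-0.4, -0.6, 8.6]
grip_width: 0.499
```

```bash
python3 look.py w7
```

```text
12.0 [0.4792 0.2098 0.058 ] 0.49922523034452465 F [-0.4263 -0.6345  8.5532] yaw -5.502232853533118 [-0.1274  0.5269 -0.4214  1.994   0.3448  0.6865 -0.8636]
vice 0.91 [281.8, 379.0] [0.4676 0.0966 0.    ]
jaw_grip 0.92 [283.6, 304.8] [0.4784 0.2077 0.074 ]
tower 11740 ((475.7838439941406, 210.797607421875), (34.522586822509766, 73.53250122070312), 85.60851287841797)
```

View pics/w7.png

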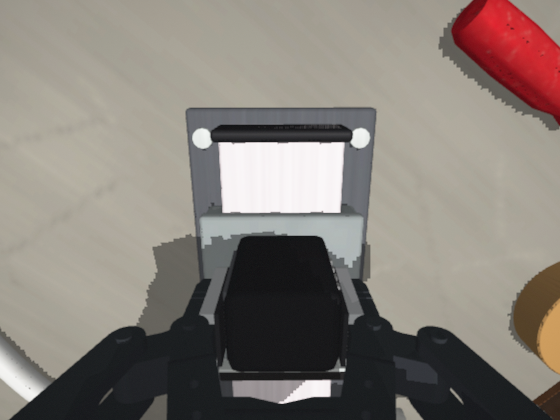

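Emit:
send_rows([
  [[-0.01,-0.1,0],0,0.7],
  [[-0.03,-0.35,0],0,0.7],
  [[-0.06,-0.65,0],0,0.7],
  [[-0.09,-0.95,0],0,0.7],
  [[-0.11,-1.25,0],0,0.7],
  [[-0.14,-1.55,0],0,0.7],
  [[-0.17,-1.85,0],0,0.7],
  [[-0.19,-2.1,0],0,0.7],
  [[-0.21,-2.32,0],0,0.7],
  [[-0.21,-2.32,0],0,0.7],
])

```text
time: 13.2
tcp_pos: [0.4726, 0.1406, 0.0581]
ee_rot: [0.478, 0.524, 0.473, -0.523]
ft_force: [1.8, 2.0, 1.8]
grip_width: 0.498
```

```bash
python3 look.py w8; python3 -c "
from h import *
for n,(a,b,c,d) in dict(scene=(160,290,230,430),side=(190,320,200,340)).items():
    f=grab_frame(n);g=dict(img=cv2.resize(f['img'][a:b,c:d],None,fx=4,fy=4,interpolation=cv2.INTER_CUBIC));save(g,n+'8c')"
```

```text
13.2 [0.4726 0.1406 0.0581] 0.4975269155788635 F [1.8107 1.9855 1.8047] yaw -5.49905638581219 [ 0.0032  0.4859 -0.4228  2.0662  0.3346  0.6505 -0.7407]
vice 0.78 [282.2, 291.7] [0.4681 0.0987 0.    ]
jaw_grip 0.75 [281.6, 304.5] [0.471  0.1387 0.074 ]
lock_center 0.62 [293.5, 384.3] [0.4708 0.0639 0.042 ]
tower 11753 ((469.4615173339844, 141.37852478027344), (34.48314666748047, 72.17034149169922), 84.58373260498047)
```

View pics/scene8c.png

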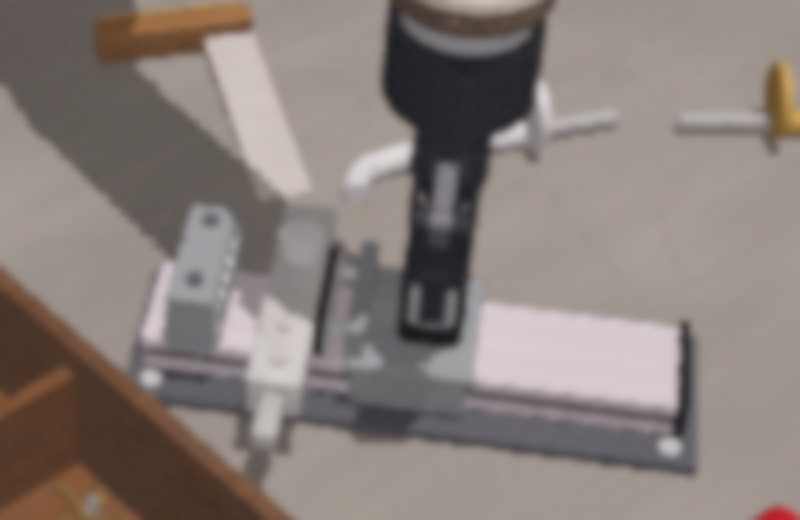

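View pics/side8c.png

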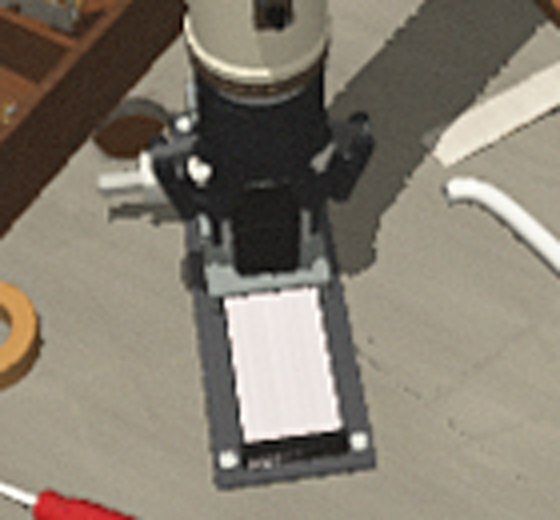

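Emit:
send_rows([
  [[-0.01,-0.12,0],0,0.7],
  [[-0.02,-0.24,0],0,0.7],
  [[-0.03,-0.36,0],0,0.7],
  [[-0.04,-0.46,0],0,0.7],
  [[-0.04,-0.46,0],0,0.7],
  [[-0.04,-0.46,0],0,0.7],
])

```text
time: 14.1
tcp_pos: [0.4713, 0.1274, 0.058]
ee_rot: [0.479, 0.523, 0.473, -0.523]
ft_force: [0.3, 5.2, 0.5]
grip_width: 0.497
```

Emit:
send_rows([
  [[-0.005,-0.05,0],0,0.7],
  [[-0.01,-0.1,0],0,0.7],
  [[-0.01,-0.1,0],0,0.7],
])

```text
time: 14.4
tcp_pos: [0.4711, 0.1249, 0.0581]
ee_rot: [0.479, 0.524, 0.473, -0.523]
ft_force: [2.2, 3.9, 1.3]
grip_width: 0.497
```

```bash
python3 look.py w9; python3 -c "
from h import *
for n,(a,b,c,d) in dict(scene=(200,270,255,370)).items():
    f=grab_frame(n);g=dict(img=cv2.resize(f['img'][a:b,c:d],None,fx=6,fy=6,interpolation=cv2.INTER_CUBIC));save(g,n+'9c')"
```

```text
14.4 [0.4711 0.1249 0.0581] 0.4969941741912075 F [2.2075 3.9204 1.3259] yaw -5.435418123892229 [ 0.0346  0.4778 -0.4229  2.0802  0.3322  0.6428 -0.7091]
vice 0.66 [281.9, 274.0] [0.4678 0.096  0.    ]
jaw_grip 0.63 [280.7, 304.1] [0.4691 0.1233 0.074 ]
lock_center 0.62 [289.5, 384.4] [0.4672 0.0485 0.042 ]
tower 11762 ((468.8155822753906, 125.93315124511719), (34.888267517089844, 70.00003814697266), 81.78025817871094)
```

View pics/scene9c.png

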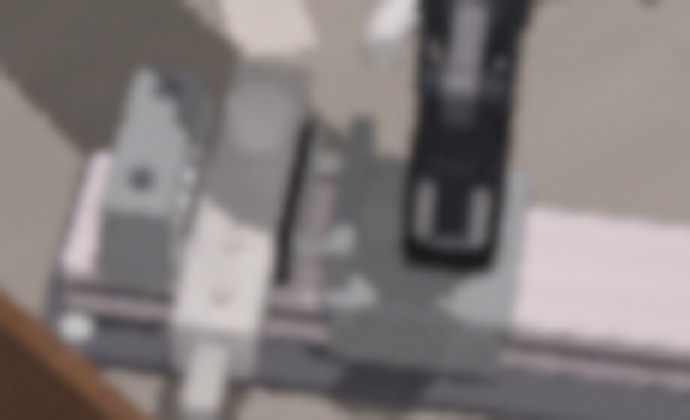

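View pics/w9.png

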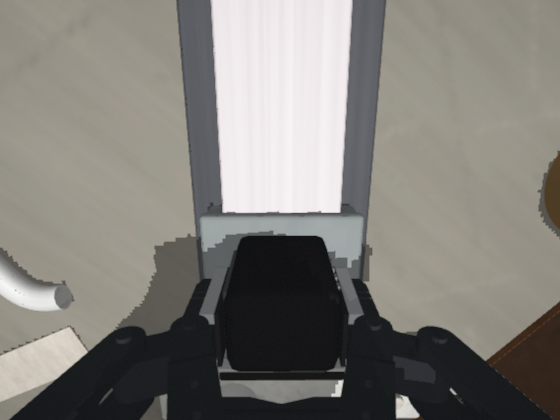

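Emit:
send_rows([
  [[-0.005,-0.05,0],0,0.7],
  [[-0.01,-0.1,0],0,0.7],
  [[-0.01,-0.1,0],0,0.7],
])

```text
time: 14.95
tcp_pos: [0.4709, 0.1224, 0.0581]
ee_rot: [0.479, 0.524, 0.473, -0.522]
ft_force: [1.1, 5.7, 0.2]
grip_width: 0.496
```

Emit:
send_rows([
  [[-0.005,-0.05,0],0,0.7],
  [[-0.005,-0.07,0],0,0.7],
  [[-0.005,-0.07,0],0,0.7],
])

```text
time: 15.25
tcp_pos: [0.4707, 0.121, 0.0581]
ee_rot: [0.478, 0.524, 0.473, -0.522]
ft_force: [1.1, 5.6, 1.2]
grip_width: 0.497
```

```bash
python3 look.py w10; python3 -c "
from h import *
for n,(a,b,c,d) in dict(scene=(200,270,255,370)).items():
    f=grab_frame(n);g=dict(img=cv2.resize(f['img'][a:b,c:d],None,fx=6,fy=6,interpolation=cv2.INTER_CUBIC));save(g,n+'10c')"
```

```text
15.25 [0.4707 0.121  0.0581] 0.4969333958103772 F [1.1093 5.5545 1.2012] yaw -5.391616114453155 [ 0.0439  0.4758 -0.4237  2.0839  0.3309  0.6401 -0.6994]
vice 0.88 [280.7, 266.0] [0.4672 0.0978 0.    ]
jaw_grip 0.59 [282.4, 305.4] [0.4694 0.1186 0.074 ]
lock_center 0.86 [292.9, 381.9] [0.4689 0.0462 0.042 ]
tower 11782 ((468.8380126953125, 121.70713806152344), (34.24156951904297, 69.75845336914062), 85.44660186767578)
```

View pics/scene10c.png

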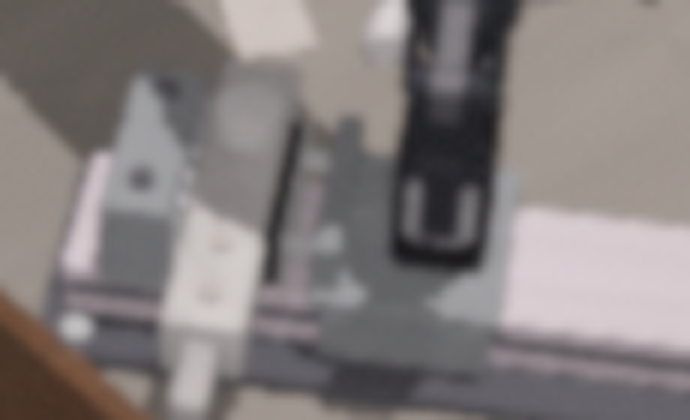

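Emit:
send_rows([
  [[-0.005,-0.05,0],0,0.7],
  [[-0.005,-0.07,0],0,0.7],
  [[-0.005,-0.07,0],0,0.7],
])

```text
time: 15.8
tcp_pos: [0.4706, 0.1197, 0.0581]
ee_rot: [0.478, 0.524, 0.474, -0.522]
ft_force: [2.6, 5.1, 0.6]
grip_width: 0.498
```

Emit:
send_rows([
  [[-0.005,-0.04,0],0,0.7],
  [[-0.005,-0.05,0],0,0.7],
  [[-0.005,-0.05,0],0,0.7],
])

```text
time: 16.1
tcp_pos: [0.4706, 0.1192, 0.0581]
ee_rot: [0.478, 0.524, 0.474, -0.521]
ft_force: [0.9, 5.6, 0.0]
grip_width: 0.499
```

```bash
python3 look.py w11; python3 -c "
from h import *
for n,(a,b,c,d) in dict(scene=(200,270,255,370)).items():
    f=grab_frame(n);g=dict(img=cv2.resize(f['img'][a:b,c:d],None,fx=6,fy=6,interpolation=cv2.INTER_CUBIC));save(g,n+'11c')"
```

```text
16.1 [0.4706 0.1192 0.0581] 0.49862441424927373 F [0.9191 5.5878 0.0413] yaw -5.32901737471489 [ 0.05    0.4747 -0.4251  2.0862  0.3294  0.6377 -0.6927]
vice 0.68 [282.8, 264.7] [0.4685 0.097  0.    ]
jaw_grip 0.69 [280.3, 303.9] [0.4684 0.1176 0.074 ]
lock_center 0.7 [292.7, 378.9] [0.4689 0.0468 0.042 ]
tower 11774 ((468.77972412109375, 119.91492462158203), (34.76154708862305, 69.97444915771484), 85.49708557128906)
```

View pics/scene11c.png

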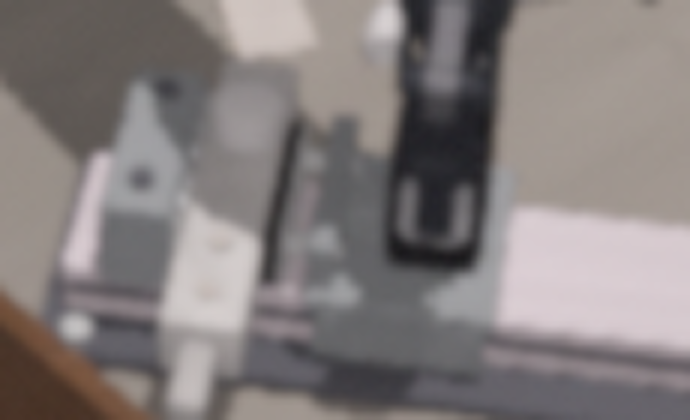

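Emit:
send_rows([
  [[-0.005,-0.06,0],0,0.7],
  [[-0.01,-0.1,0],0,0.7],
  [[-0.01,-0.1,0],0,0.7],
  [[-0.01,-0.1,0],0,0.7],
])

```text
time: 16.75
tcp_pos: [0.4704, 0.1176, 0.0581]
ee_rot: [0.478, 0.524, 0.474, -0.521]
ft_force: [2.2, 6.9, -0.9]
grip_width: 0.501
```

Emit:
send_rows([
  [[-0.005,-0.06,0],0,0.7],
  [[-0.01,-0.1,0],0,0.7],
  [[-0.01,-0.1,0],0,0.7],
  [[-0.01,-0.1,0],0,0.7],
])

```text
time: 17.15
tcp_pos: [0.4703, 0.1164, 0.0581]
ee_rot: [0.478, 0.525, 0.475, -0.52]
ft_force: [3.2, 9.0, -2.3]
grip_width: 0.497
```

```bash
python3 look.py w12; python3 -c "
from h import *
for n,(a,b,c,d) in dict(scene=(200,270,255,370)).items():
    f=grab_frame(n);g=dict(img=cv2.resize(f['img'][a:b,c:d],None,fx=6,fy=6,interpolation=cv2.INTER_CUBIC));save(g,n+'12c')"
```

```text
17.15 [0.4703 0.1164 0.0581] 0.4966038299098615 F [ 3.1826  8.9906 -2.277 ] yaw -5.224689880307916 [ 0.0603  0.4729 -0.4276  2.0899  0.3267  0.6332 -0.6814]
vice 0.76 [281.0, 260.5] [0.4675 0.0975 0.    ]
jaw_grip 0.76 [280.8, 305.9] [0.4683 0.1138 0.074 ]
lock_center 0.57 [292.3, 374.9] [0.4688 0.0471 0.042 ]
tower 11815 ((468.0641784667969, 117.26395416259766), (34.42770767211914, 69.60585021972656), 82.79542541503906)
```

View pics/scene12c.png

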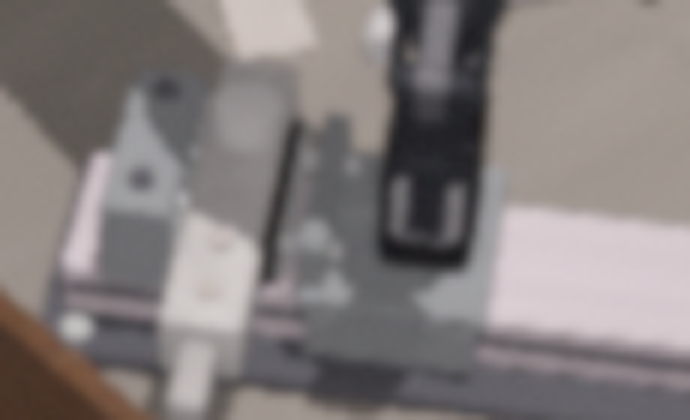

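Emit:
send_rows([
  [[-0.005,-0.05,0],0,0.7],
  [[-0.005,-0.07,0],0,0.7],
  [[-0.005,-0.07,0],0,0.7],
  [[-0.005,-0.07,0],0,0.7],
])

```text
time: 17.8
tcp_pos: [0.4704, 0.1164, 0.058]
ee_rot: [0.478, 0.525, 0.476, -0.519]
ft_force: [2.7, 8.4, -1.4]
grip_width: 0.495
```

Emit:
send_rows([
  [[-0.01,-0.08,0],0,0.7],
  [[-0.01,-0.13,0],0,0.7],
  [[-0.01,-0.13,0],0,0.7],
  [[-0.01,-0.13,0],0,0.7],
])

```text
time: 18.2
tcp_pos: [0.4702, 0.1148, 0.058]
ee_rot: [0.478, 0.526, 0.477, -0.518]
ft_force: [2.5, 10.3, -2.1]
grip_width: 0.499
```

Emit:
send_rows([
  [[-0.005,-0.06,0],0,0.5],
  [[-0.005,-0.06,0],0,0.3],
  [[-0.005,-0.06,0],0,0.1],
  [[-0.005,-0.06,0],0,0],
  [[0,0,0],0,0],
  [[0,0,0],0,0],
])

```text
time: 18.8
tcp_pos: [0.4708, 0.1147, 0.0583]
ee_rot: [0.478, 0.526, 0.476, -0.517]
ft_force: [-0.3, -0.1, 0.0]
grip_width: 1.004
```

```bash
python3 look.py w13; python3 -c "
from h import *
for n,(a,b,c,d) in dict(scene=(200,270,255,370)).items():
    f=grab_frame(n);g=dict(img=cv2.resize(f['img'][a:b,c:d],None,fx=6,fy=6,interpolation=cv2.INTER_CUBIC));save(g,n+'13c')"
```

```text
18.8 [0.4708 0.1147 0.0583] 1.0039565088299935 F [-0.2804 -0.0707  0.0305] yaw -5.1203707508467335 [ 0.07    0.4714 -0.4309  2.0927  0.3233  0.6278 -0.6704]
vice 0.64 [281.5, 258.5] [0.4686 0.0974 0.    ]
jaw_grip 0.96 [281.5, 305.7] [0.469 0.112 0.074]
lock_center 0.86 [290.4, 375.9] [0.4684 0.0451 0.042 ]
tower 10975 ((484.7619323730469, 114.01103210449219), (33.88929748535156, 77.61360931396484), 84.28477478027344)
```

View pics/scene13c.png

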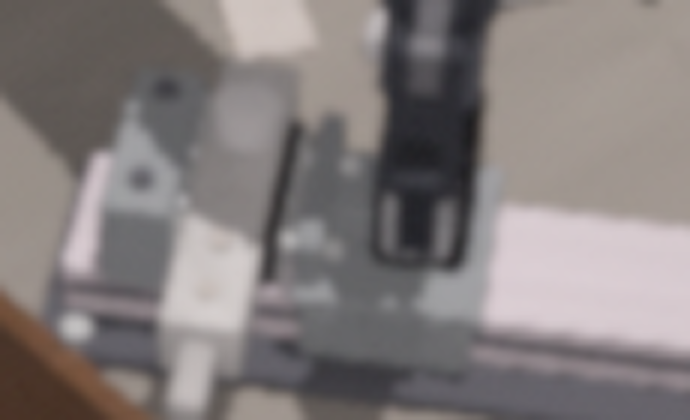

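View pics/w13.png

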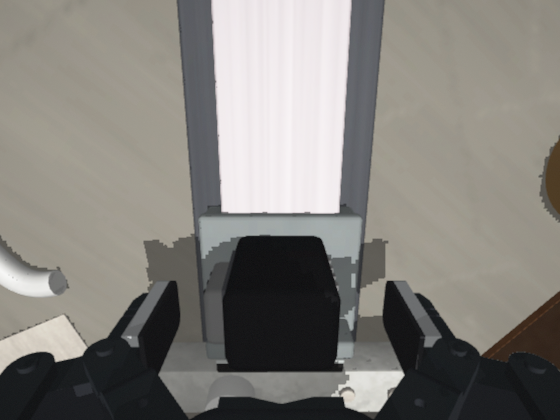

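Emit:
send_rows([
  [[0,0,0.4],0,0],
  [[0,0,1.2],0,0],
  [[0,0,2.4],0,0],
  [[0,0,3.6],0,0],
  [[0,0,4.6],0,0],
  [[0,0,5.0],0,0],
  [[0,0,5.0],0,0],
])

```text
time: 19.75
tcp_pos: [0.4716, 0.115, 0.2103]
ee_rot: [0.479, 0.527, 0.476, -0.516]
ft_force: [0.1, -0.3, 0.1]
grip_width: 1.003
```

```bash
python3 look.py w14; python3 - <<'E'
from h import *
f=grab_frame('wrist')
r=silhouettes(f,'rim_lock')
p=cloud(f,r[0]['pixels']);q=p[(p[:,2]>.05)&(p[:,2]<.0595)];print(cv2.minAreaRect((q[:,:2]*1000).astype(np.float32)))
f=grab_frame('scene');g=dict(img=cv2.resize(f['img'][200:270,255:370],None,fx=6,fy=6,interpolation=cv2.INTER_CUBIC));save(g,'scene14c')
E
```

```text
19.75 [0.4716 0.115  0.2103] 1.002687560508839 F [ 0.0924 -0.3001  0.0536] yaw -5.11951910230613 [ 0.1793  0.228  -0.5333  1.9848  0.1397  0.9483 -0.5118]
jaw_grip 0.92 [274.4, 200.0] [0.4664 0.1127 0.074 ]
lock_center 0.65 [284.6, 256.9] [0.4697 0.0452 0.042 ]
tower 2321 ((468.4361572265625, 115.17737579345703), (33.133689880371094, 42.40399169921875), 84.52339935302734)
((469.61993408203125, 50.35825729370117), (34.2615966796875, 144.38475036621094), 84.253173828125)
```

View pics/w14.png

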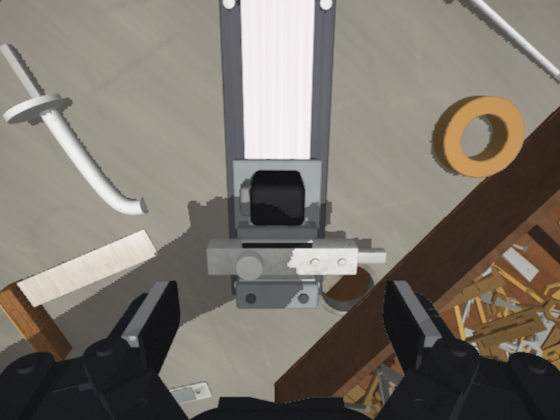

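View pics/scene14c.png

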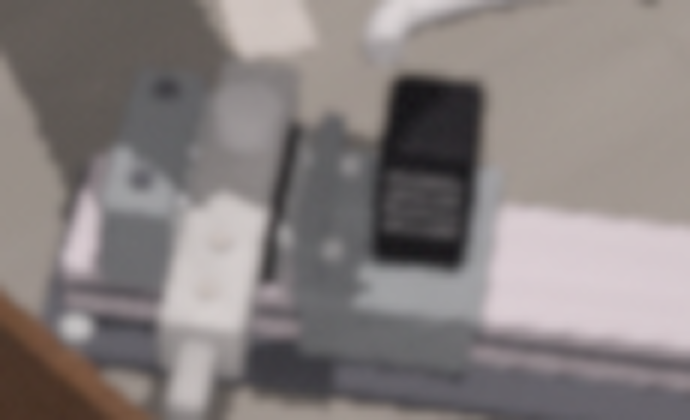

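```bash
python3 -c "
from cell import *
print(job_done())"
```

```text
the job is handed in; nothing more can be done
None
```

I laid the lock knob up and crosswise on the vice bed. I then slid the jaw home with the button held in, let it lock itself, raised the clear gripper and handed in at about 20 s. No verdict is reported, so these are my own last checks.

- **Lock position:** The last pictures show it flat against the fixed jaw. It is within about 1° of crosswise, with its centre within a few millimetres of the bed's middle line.
- **Pad:** I estimate it is pressed in about 4 to 5 mm. The push force at the end was about 10 N. The sprung pad is hard to see directly, so this rests on that force and on the jaw travelling about 5 mm further after the lock stopped moving.
- **Button and jaw:** The button stands out again and the jaw did not move when I let go.
- **Robot:** The open gripper is about 0.2 m up and the wrist force reads about zero.

**Where measurements disagreed:** The cameras differed by 3 to 5 mm in x, so I centred the pinch between their estimates. The side force when I closed on the tower was under 1 N. One late fit gave the lock's width as 34 mm instead of 28, because the mask took in some of its neighbours. For the lock's position I used its pointed-out centre and the pictures instead.

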